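# Turn the capped vial's flag from red to green

## Robot

A 6-joint arm with a two-finger parallel gripper is mounted at the origin on a cart in front of the work surface, level with it; the furniture and walls round the work are solid. World frame = base frame: x ahead of the robot, y to its left, z up, the work surface at z = 0. Lengths are in mm, angles in rad, forces in N, time in s.
With the tool pointing down it reaches from about 275 to 750 mm from the base axis. Payload 10.2 kg.
Tool frame: the origin (TCP) lies on the centre line of the jaws, within the pads' length; the fingertips stand 19 mm ahead of it and the grasp point (between the pads) is the TCP; z points along the fingers, y is the line along which they close (so a half turn about z gives the same grasp; the last joint's range is limited). The gripper opens to 85 mm and grips with 20 to 120 N. Pads are 22 mm wide; open, the fingers measure 114 mm over their backs; the gripper's body (76 mm by 85 mm) begins 54 mm behind the grasp point. The pads swing forward as they close: fully open they stand 13 mm farther back than shut.
Start: joints at [-1.46, 0.313, 1.498, -0, 1.331, -0.223], TCP at [171.996, -496.033, 250.294] pointing down, gripper open.
Joint ranges: [-2.94, 2.94], [-0.97, 2.17], [0.19, 2.56], [-1.23, 4.37], [0.02, 3.11], [-2.88, 2.88]. Speed limits (rad/s): [2.39, 2.39, 3.01, 3.14, 3.14, 3.14].

## Interface

Orientations are given as a unit quaternion [w, x, y, z].
In Python, from rig import sense, capture, finish_job, regions_of, mark_of gives the robot as it stands.
- The arm moves only by the tool jog_arm, never from a script. Its argument "series" is text: rows parted by semicolons, each of 7 numbers parted by spaces: the shift along the tool's x, y, z in units of 0.4 m (1.0 is 0.4 m), then the turn, a rotation vector about the tool's x, y, z in units of pi/2 rad (1.0 is pi/2 rad), then the opening, from -1 (shut) to 1 (fully open). A call has 1 to 20 rows; each row is the pose to reach, as a shift and turn from the pose commanded when the call began, along the tool's axes at that moment; what a row does not reach only later rows make up. A row lasts 1/8 s, in which the tool goes at most 62.5 mm and 10.7 degrees, less where a joint would pass 70% of its speed; a pose out of reach is approached as far as the arm can. A call with a number of a shift or a turn outside -1 to 1 is refused whole. A call with a gripper value outside its range is refused whole. The fingers move at their own pace and stop on an object; "grip_force" is the grip in N (left out, the last holds). Time passes only in rows, so rows that repeat a pose let the fingers close. It gives the time, the measured TCP pose, the force, the opening and the grip force at its end, in the units of the state.
- sense(): the state, without advancing time (a new reading comes with each control period).
- capture(name): name is "scene" or "top" or "wrist"; returns a dict with "img" (400x640x3 uint8, red, green, blue), "intrinsics" (3x3 intrinsics, pixels), "dist_coeffs" ([k1, k2, p1, p2, k3] as OpenCV has them; the pictures are not rectified), "R" (3x3) and "t" (3): a world point X has camera coordinates R X + t. Camera axes: x right, y down, z forward; pixel columns grow to the right and rows downward; lengths in mm; the calibration is good to about 2 mm. A picture is of the moment at which its call begins. There is no depth.
- finish_job(): hands the job in; it is judged then, once.
Trained networks look in a picture, given as the dict that the camera call returned (one of the last four; its "shot" number tells which), for a name from the list of things; names that differ only in an ending like _2 or _b are one class to them, and where a whole thing is asked for, a point or a joint stands for the part that bears it (a point fixed in the world has none). Each returns a list of dicts, best first, with "confidence" (0 to 1); they miss things now and then, are a little off and sometimes report something else, mostly with a low value. They report only what shows in the picture. A call takes as long as a camera call.
- regions_of(label, picture): "region" (400x640 bool, what is visible of it) and "point" ([row, column] in pixels, amid what is visible of it).
- mark_of(label, picture): "point" ([row, column] in pixels: a listed point, or the origin of a listed thing).
The state is a dict: "time_s": time; "joints": joint angles; "dq": joint speeds; "tau": joint torques, N m; "eef_pos": TCP position; "ee_rot": TCP orientation; "force": force on the tool from outside, world axes, zero at the start; "wrist_torque": the same for the moment, N m; "grip_width": opening from 0.0 (shut) to 1.0 (fully open); "grip_force": force on a finger pad.
Only numpy, scipy, OpenCV 4.12 (cv2) and the standard library are available. Lean on these libraries where they do the work, as an engineer would, in place of code of your own. Each camera call takes 0.05 s, during which the arm holds its last target. There are 200 camera calls.

## Task

Each of the two flag stands holds one vial and a hinged paddle that shows red. Find the stand whose vial has the blue cap and, with a fingertip, push its paddle up and all the way over its hinge until it lies flat on the far side showing green. Push gently and grip nothing, leave the other stand's paddle showing red, and do not disturb the vials or the things on the table.

Things in the scene. Friction and masses are not known exactly. Their poses are not given: they have to be found in the camera images.
- stand_left: flag stand on the robot's left (+y) side, fixed: grey base plate 130 x 127 x 10 mm (own x -60..70, y -90..37), two upright cheeks 26 mm wide at y = -26, +26 mm carry the hinge pin, 13 mm boss above it. Origin on the table below mid hinge; own x points away from the robot across the hinge, y along the pin, z up; yaw varies
- stand_left_hinge (a point): middle of the hinge pin of stand_left, 65 mm above the table; axes as the stand's. Stop bars span the cheeks just below it, out to 19 mm either side; farther out the space under the paddle is open down to the base plate
- stand_left_nest (a point): middle of the floor of the black round vial nest of stand_left, 12 mm above the table (nest 36 mm across, bore 25 mm, 14 mm deep), at x = 40, y = -66 mm of the stand; the flag of this stand belongs to whichever vial stands here
- paddle_left (a joint): paddle angle of stand_left (rad): 0 = level on the robot's side of the hinge (stand -x), red face (white bar) up; 1.57 upright; 3.14 = level on the far side (stand +x), green face (white dot) up, at its stop. Starts at 0 to 0.25. The hinge is a little stiff: the paddle stays at any angle where it is left; about 0.6 N at the free edge moves it
- paddle_left_edge (a point): middle of the free edge of the paddle of stand_left; the paddle is a stiff plate 38 mm wide and 4 mm thick, and the free edge is 80 mm from the hinge axis
- stand_right: flag stand on the robot's right (-y) side, fixed: grey base plate 130 x 127 x 10 mm (own x -60..70, y -90..37), two upright cheeks 26 mm wide at y = -26, +26 mm carry the hinge pin, 13 mm boss above it. Origin on the table below mid hinge; own x points away from the robot across the hinge, y along the pin, z up; yaw varies
- stand_right_hinge (a point): middle of the hinge pin of stand_right, 65 mm above the table; axes as the stand's. Stop bars span the cheeks just below it, out to 19 mm either side; farther out the space under the paddle is open down to the base plate
- stand_right_nest (a point): middle of the floor of the black round vial nest of stand_right, 12 mm above the table (nest 36 mm across, bore 25 mm, 14 mm deep), at x = 40, y = -66 mm of the stand; the flag of this stand belongs to whichever vial stands here
- paddle_right (a joint): paddle angle of stand_right (rad): 0 = level on the robot's side of the hinge (stand -x), red face (white bar) up; 1.57 upright; 3.14 = level on the far side (stand +x), green face (white dot) up, at its stop. Starts at 0 to 0.25. The hinge is a little stiff: the paddle stays at any angle where it is left; about 0.6 N at the free edge moves it
- paddle_right_edge (a point): middle of the free edge of the paddle of stand_right; the paddle is a stiff plate 38 mm wide and 4 mm thick, and the free edge is 80 mm from the hinge axis
- capped_vial: glass vial with a bright blue cap, 22 mm across, 56 mm high, standing loose in the nest of one of the stands; origin at the centre of its underside
- open_vial: open glass vial without a cap, 22 mm across, 50 mm high, standing loose in the nest of the other stand; origin at the centre of its underside
- amber_vial: bystander: brown vial with a white cap, 24 mm across, 64 mm high, loose on the table in front of the fixed capping press (cream box, x 0.46..0.77, y -0.10..0.15 m, 190 mm high, its head and lever higher); origin at the centre of its underside. A fixed water bottle, 203 mm high, stands at x 0.56, y 0.465
- nest_ring: bystander: grey stepped metal ring, 34 mm across, 25 mm high, loose on the table; origin at the centre of its underside

How it is judged:
By the outcome, as a careful person would: the job done as asked, in the order asked, and still so for the second after the job is handed in, with the robot touching nothing.
It also fails if it takes over 48 s, if anything falls off the work surface, if the arm or the gripper's body presses on something with over 40 N, if the wrist force passes 120 N, or if a joint passes its speed limit or range.

## Working session

There is one attempt and no reset: what is moved stays moved. The work goes in short steps, Python scripts to look and compute and a tool call to move; the robot and the scene stay as the last step left them, time stands still between calls to the robot, and variables do not carry over. Pictures are saved under pics/ and viewed, at most 10 in all, crops included, and the job is handed in when it is done.

Besides the shell and the picture viewer there is one more tool, called after "Call:" in YAML: its name, and indented under it one key for each argument. jog_arm: Moves the arm, as the interface text tells. Shifts and turns lie within -1 to 1; 1 stands for 0.4 m of shift or pi/2 rad of turn. Its arguments: {"type":"object","properties":{"series":{"type":"string"},"grip_force":{"type":"number"}},"required":["series"]}

```bash
mkdir -p pics; cat > h.py <<'E'
import numpy as np, cv2
from rig import *
def ray(c,p):
    u=cv2.undistortPoints(np.array([[[p[1],p[0]]]],float),np.array(c["intrinsics"]),np.array(c["dist_coeffs"]))[0,0]
    R=np.array(c["R"]);t=np.array(c["t"]).ravel()
    return -R.T@t, R.T@np.array([u[0],u[1],1])
def atz(c,p,z):
    o,d=ray(c,p); return o+d*(z-o[2])/d[2]
def proj(c,X):
    return cv2.projectPoints(np.array(X,float).reshape(-1,1,3),cv2.Rodrigues(np.array(c["R"]))[0],np.array(c["t"],float),np.array(c["intrinsics"]),np.array(c["dist_coeffs"]))[0][:,0]
E
python3 - <<'E'
from h import *
s=sense(); print(s["time_s"],s["eef_pos"],s["ee_rot"],s["force"])
for n in ["scene","top"]:
    c=capture(n); cv2.imwrite(f"pics/{n}0.png",c["img"][:,:,::-1])
    print(n,"cam",ray(c,(200,320))[0].round())
    for l,z in [("stand_left",0),("stand_left_hinge",65),("stand_left_nest",12),("paddle_left_edge",70),("stand_right",0),("stand_right_hinge",65),("stand_right_nest",12),("paddle_right_edge",70),("capped_vial",12),("open_vial",12),("amber_vial",0),("nest_ring",0)]:
        for m in mark_of(l,c)[:2]: print(l,np.round(m["point"]),round(m["confidence"],2),atz(c,m["point"],z).round(1))
E
```

```text
0.0 [ 171.95476235 -495.78310627  249.72138586] [-6.63451456e-04  9.86105497e-01  1.66118958e-01  3.43785400e-05] [-0.0317854  -0.78248237  0.85795284]
scene cam [-359.  653.  571.]
stand_left [257. 199.] 0.7 [524.4 281.1   0. ]
stand_left_hinge [235. 194.] 0.89 [528.5 282.4  65. ]
stand_left_nest [240. 206.] 0.87 [576.3 230.7  12. ]
paddle_left_edge [241. 216.] 0.72 [458.8 259.9  70. ]
capped_vial [239. 206.] 0.54 [579.  230.2  12. ]
open_vial [245. 311.] 0.34 [355.8  33.   12. ]
amber_vial [244. 309.] 0.69 [378.2  21.    0. ]
amber_vial [237. 193.] 0.56 [633.7 243.8   0. ]
nest_ring [235. 323.] 0.58 [392.9 -47.5   0. ]
nest_ring [239. 205.] 0.39 [600.6 222.9   0. ]
top cam [ 268.  -55. 1567.]
stand_left [201. 202.] 0.19 [458.6 274.5   0. ]
stand_left_hinge [172. 195.] 0.84 [537.9 286.6  65. ]
stand_left_nest [160. 218.] 0.82 [586.9 227.   12. ]
stand_left_nest [201. 198.] 0.29 [456.6 281.6  12. ]
paddle_left_edge [199. 199.] 0.81 [456.2 268.8  70. ]
stand_right [187. 405.] 0.79 [ 519.6 -364.8    0. ]
stand_right_hinge [182. 408.] 0.73 [ 527.2 -362.1   65. ]
stand_right_hinge [196. 427.] 0.63 [ 482.7 -418.1   65. ]
stand_right_nest [196. 425.] 0.62 [ 492.7 -424.3   12. ]
paddle_right_edge [199. 388.] 0.53 [ 471.6 -300.8   70. ]
paddle_right_edge [227. 306.] 0.45 [380.2 -54.2  70. ]
capped_vial [159. 219.] 0.58 [590.4 225.   12. ]
open_vial [197. 432.] 0.51 [ 489.9 -448.5   12. ]
amber_vial [177. 200.] 0.63 [534.7 283.6   0. ]
amber_vial [224. 284.] 0.39 [392.4  14.3   0. ]
nest_ring [226. 304.] 0.41 [390.3 -47.8   0. ]
```

```bash
python3 - <<'E'
import cv2,numpy as np
a=cv2.imread("pics/top0.png");b=cv2.imread("pics/scene0.png")
A=cv2.resize(a[130:260,150:470],None,fx=2.5,fy=2.5,interpolation=2)
B=cv2.resize(b[190:290,150:350],(800,400),interpolation=2)[:270]
B=cv2.resize(b[200:270,150:350],(800,270),interpolation=2)
cv2.imwrite("pics/mix.png",np.vstack([A,B])[:600])
E
```

```text
(no output)
```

View pics/mix.png

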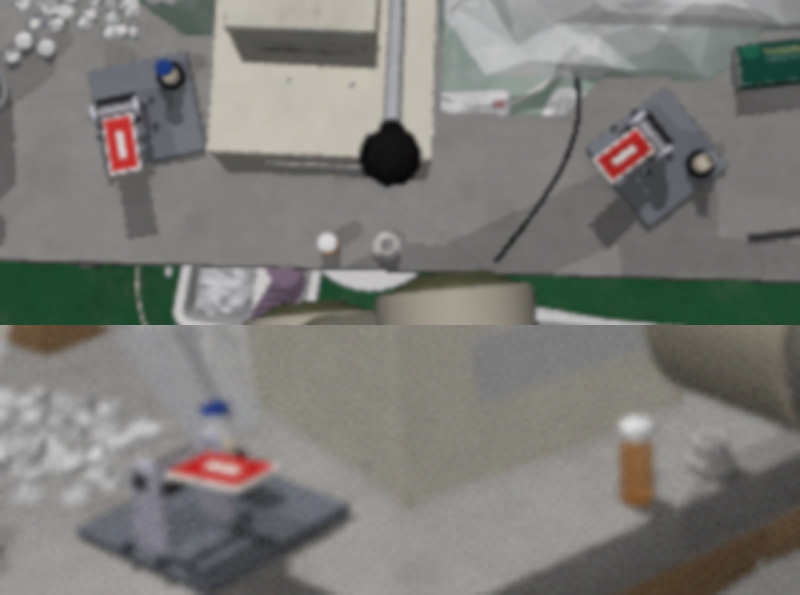

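The left stand carries the blue cap (cap at about mix px (165,68)). Both paddles show red, and the amber vial and ring sit near the front edge at mix px (327,243) and (386,245). Next I move to look at the left stand from close by.

```bash
cat >> h.py <<'E'
from scipy.spatial.transform import Rotation as Ro
def Rt(yaw,pitch):
    f=np.array([np.cos(yaw),np.sin(yaw),0]);u=np.array([0,0,1.])
    x=f*np.cos(pitch)+u*np.sin(pitch);z=f*np.sin(pitch)-u*np.cos(pitch)
    return np.c_[x,np.cross(z,x),z]
def rows(poses,ref=None,tip=False):
    # poses: (xyz, yaw deg, pitch deg); prints jog numbers relative to the present pose
    s=sense(); p0=np.array(s["eef_pos"]); q=s["ee_rot"]; R0=Ro.from_quat([q[1],q[2],q[3],q[0]]).as_matrix()
    if ref is not None: p0=np.array(ref[0],float); R0=Rt(*np.radians(ref[1:]))
    for p,y,a in poses:
        R=Rt(*np.radians([y,a])); p=np.array(p,float)
        if tip: p=p-19*R[:,2]
        print((R0.T@(p-p0)/400).round(3),(Ro.from_matrix(R0.T@R).as_rotvec()/(np.pi/2)).round(3),p.round())
E
python3 - <<'E'
from h import *
rows([((300,-150,280),19.1,0),((330,0,290),19.1,0)])
rows([((390,230,300),8,0)],ref=((330,0,290),19.1,0))
E
```

```text
[ 0.586 -0.712 -0.074] [-0. -0.  0.] [ 300. -150.  280.]
[ 0.779 -1.042 -0.099] [-0. -0.  0.] [330.   0. 290.]
[ 0.33  -0.494 -0.025] [0.    0.    0.123] [390. 230. 300.]
```

Call:
jog_arm:
  series: "0.72 -0.95 -0.1 0 0 0 -1;0.72 -0.95 -0.1 0 0 0 -1;0.72 -0.95 -0.1 0 0 0 -1;0.72 -0.95 -0.1 0 0 0 -1;0.72 -0.95 -0.1 0 0 0 -1;0.72 -0.95 -0.1 0 0 0 -1;0.72 -0.95 -0.1 0 0 0 -1;0.72 -0.95 -0.1 0 0 0 -1;0.72 -0.95 -0.1 0 0 0 -1;0.72 -0.95 -0.1 0 0 0 -1;0.72 -0.95 -0.1 0 0 0 -1"

```text
time_s: 2.68
eef_pos: [319.4, -43.6, 290.2]
ee_rot: [-0.0, 0.986, 0.165, -0.0]
force: [-0.6, -0.2, 0.1]
grip_width: 0.001
grip_force: 0.0
```

```bash
python3 - <<'E'
from h import *
print(sense()["joints"])
rows([((370,250,300),8,0),((370,250,300),8,20)])
E
```

```text
[-5.04468557e-01 -1.93654686e-01  1.93395981e+00 -1.31982441e-04
  1.40151164e+00  7.34641567e-01]
[ 0.358 -0.653 -0.025] [-0.     0.     0.122] [370. 250. 300.]
[ 0.358 -0.653 -0.025] [-0.021  0.222  0.121] [370. 250. 300.]
```

Call:
jog_arm:
  series: "0.36 -0.65 -0.025 -0.02 0.22 0.12 -1;0.36 -0.65 -0.025 -0.02 0.22 0.12 -1;0.36 -0.65 -0.025 -0.02 0.22 0.12 -1;0.36 -0.65 -0.025 -0.02 0.22 0.12 -1;0.36 -0.65 -0.025 -0.02 0.22 0.12 -1;0.36 -0.65 -0.025 -0.02 0.22 0.12 -1;0.36 -0.65 -0.025 -0.02 0.22 0.12 -1;0.36 -0.65 -0.025 -0.02 0.22 0.12 -1"

```text
time_s: 3.68
eef_pos: [370.9, 248.7, 300.4]
ee_rot: [-0.013, 0.983, 0.069, 0.172]
force: [0.5, -0.4, -0.2]
grip_width: 0.004
grip_force: 0.0
```

```bash
python3 - <<'E'
from h import *
c=capture("wrist"); cv2.imwrite("pics/w1.png",c["img"][:,:,::-1])
np.savez("w1.npz",**{k:np.array(v) for k,v in c.items()})
print(ray(c,(200,320)))
for l,z in [("stand_left",0),("stand_left_hinge",65),("stand_left_nest",12),("paddle_left_edge",70),("capped_vial",12)]:
    for m in mark_of(l,c)[:2]: print(l,np.round(m["point"]),round(m["confidence"],2),atz(c,m["point"],z).round(1))
E
```

```text
(array([406.48825357, 253.10799492, 444.8349284 ]), array([ 0.01607526,  0.00843237, -0.99988654]))
stand_left [117. 313.] 0.7 [533.3 284.2   0. ]
stand_left_hinge [104. 310.] 0.81 [530.8 286.3  65. ]
stand_left_nest [ 82. 358.] 0.95 [589.2 226.9  12. ]
paddle_left_edge [162. 319.] 0.83 [458.6 264.3  70. ]
capped_vial [ 87. 356.] 0.69 [581.5 228.6  12. ]
```

View pics/w1.png

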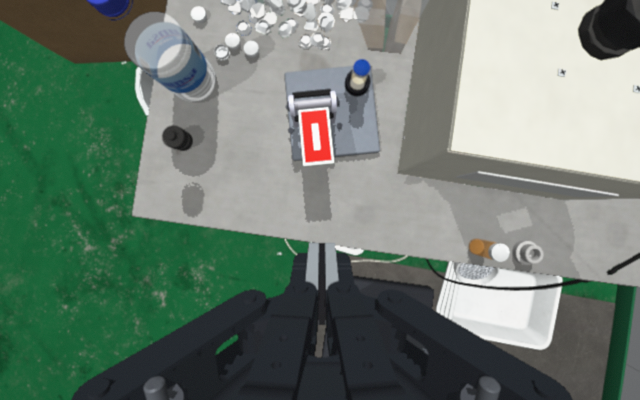

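The left stand is clear and the water bottle is well to its left. Base plate corners are at px (285,72), (372,67), (380,153) and (292,158), and the paddle's free edge runs (303,165) to (334,162). I'll fit the stand pose from these.

```bash
python3 - <<'E'
from h import *
from scipy.optimize import least_squares
c=dict(np.load("w1.npz",allow_pickle=True))
print(c["t"],c["intrinsics"][0,0])
def pts(v):
    x,y,w,th=v; C,S=np.cos(th),np.sin(th)
    P=[[70,37,10],[70,-90,10],[-60,-90,10],[-60,37,10],[-80*C-2*S,19,65+80*S+2*C],[-80*C-2*S,-19,65+80*S+2*C],[0,0,65],[40,-66,12],[-80*C,0,65+80*S]]
    P=np.array(P,float);R=np.array([[np.cos(w),-np.sin(w),0],[np.sin(w),np.cos(w),0],[0,0,1]])
    return P@R.T+[x,y,0]
ob=np.array([[285,72],[372,67],[380,153],[292,158],[303,165],[334,162],[310,104],[358,82],[319,163]],float)
f=lambda v:(proj(c,pts(v))-ob).ravel()
r=least_squares(f,[533,285,.14,.1],loss="soft_l1")
print(r.x,f(r.x).reshape(-1,2).round(1).tolist()); np.save("st.npy",r.x)
J=np.linalg.inv(r.jac.T@r.jac); print(np.sqrt(np.diag(J)))
E
```

```text
[194.26955502 449.28450388 433.10188809] 305.14161021427566
[5.31281198e+02 2.81704715e+02 2.24802482e-01 2.26168127e-01] [[-0.1, -0.8], [0.1, -3.0], [0.4, -0.4], [0.1, 2.0], [-0.7, -0.2], [0.3, 0.1], [3.2, -0.1], [-0.3, 3.0], [-0.7, 0.3]]
[0.892065   0.55035588 0.00716032 0.04137584]
```

```bash
cat >> h.py <<'E'
H=np.array([531.,282.5]);W=13.
def wp(x,z,y=2):
    c,s=np.cos(np.radians(W)),np.sin(np.radians(W)); return (H[0]+c*x-s*y,H[1]+s*x+c*y,z)
def push(th,a,r=60,press=0,y=2):
    t,A=np.radians([th,a]); d=np.array([-np.cos(t),np.sin(t)]);n=np.array([-np.sin(t),-np.cos(t)])
    xt=np.array([np.cos(A),np.sin(A)])
    k=np.array([0,65])+r*d+(2-press)*n-11*xt*(1 if th+a<180 else -1)
    return (wp(k[0],k[1],y),W,a)
E
python3 - <<'E'
from h import *
rows([(wp(-110,95),W,50)],tip=True)
rows([(wp(-110,42),W,50),(wp(-62,42),W,50)],ref=(np.array(wp(-110,95))-19*Rt(np.radians(W),np.radians(50))[:,2],W,50),tip=True)
E
```

```text
[-0.072 -0.002  0.488] [ 0.03   0.335 -0.045] [409. 256. 107.]
[-0.102  0.     0.085] [0. 0. 0.] [409. 256.  54.]
[-0.024 -0.     0.177] [0. 0. 0.] [456. 267.  54.]
```

Call:
jog_arm:
  series: "-0.07 0 0.12 0.03 0.335 -0.045 -1;-0.07 0 0.24 0.03 0.335 -0.045 -1;-0.07 0 0.36 0.03 0.335 -0.045 -1;-0.07 0 0.49 0.03 0.335 -0.045 -1;-0.07 0 0.49 0.03 0.335 -0.045 -1;-0.07 0 0.49 0.03 0.335 -0.045 -1;-0.07 0 0.49 0.03 0.335 -0.045 -1"

```text
time_s: 4.85
eef_pos: [418.5, 252.5, 170.9]
ee_rot: [-0.051, 0.916, 0.106, 0.384]
force: [0.3, 0.0, 0.7]
grip_width: 0.001
grip_force: 0.0
```

```bash
python3 - <<'E'
from h import *
print(sense()["joints"])
c=capture("wrist"); cv2.imwrite("pics/w2.png",c["img"][:,:,::-1])
np.savez("w2.npz",**{k:np.array(v) for k,v in c.items()})
for l in ["stand_left_hinge","paddle_left_edge","stand_left_nest"]:
    for m in mark_of(l,c)[:1]: print(l,m["point"],m["confidence"],atz(c,m["point"],{"s":65,"p":80}[l[0]] if "nest" not in l else 12))
print(proj(c,[wp(0,65,0),wp(-80*.97,83,0),wp(40,12,-66)]))
rows([(wp(-110,42),W,50),(wp(-62,42),W,50)],tip=True)
E
```

```text
[ 0.33245717  0.1087181   2.21850969 -1.23145678  0.06394607  2.87946611]
stand_left_hinge [180.3, 320.6] 0.87 [532.06835019 281.22064565  65.        ]
paddle_left_edge [259.6, 317.7] 0.78 [452.80127112 264.2856462   80.        ]
stand_left_nest [172.2, 377.2] 0.88 [587.57512074 227.44947808  12.        ]
[[319.02920795 180.98472012]
 [317.45257843 255.17967289]
 [377.06530627 174.20758223]]
[-0.225 -0.011  0.191] [-0.01   0.048 -0.003] [409. 256.  54.]
[-0.141 -0.01   0.277] [-0.01   0.048 -0.003] [456. 267.  54.]
```

View pics/w2.png

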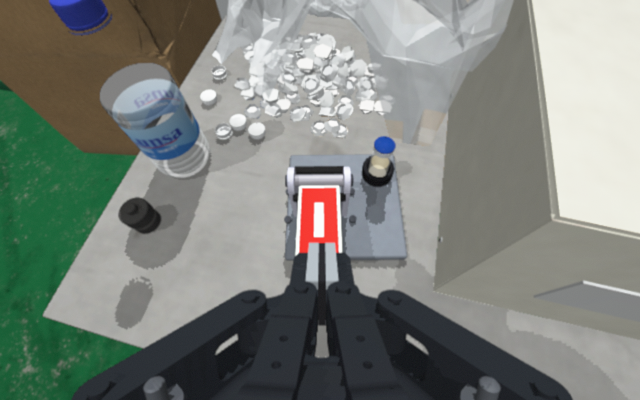

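The picture confirms the pose model: hinge px (320,180) against (319,181) predicted. The blue cap is on this stand at px (384,145). The wrist is close to its singularity at 45° pitch, so I'll use about 20° pitch and lift the paddle by its edge.

```bash
cat >> h.py <<'E'
YT=16.
def edge(th,a=20,k=18,y=2):
    t,A=np.radians([th,a]); d=np.array([-np.cos(t),np.sin(t)]);n=np.array([-np.sin(t),-np.cos(t)])
    xt=np.array([np.cos(A),np.sin(A)]);zt=np.array([np.sin(A),-np.cos(A)])
    q=np.array([0,65])+80*d+2*n+k*zt-11*xt
    return (wp(q[0],q[1],y),YT,a)
E
python3 - <<'E'
from h import *
rows([(wp(-118,90),YT,20),(wp(-118,55),YT,20)],tip=True)
E
```

```text
[-0.129 -0.012  0.097] [ 0.008 -0.285 -0.028] [409. 256. 108.]
[-0.191 -0.01   0.159] [ 0.008 -0.285 -0.028] [409. 256.  73.]
```

Call:
jog_arm:
  series: "-0.129 -0.012 0.097 0.008 -0.285 -0.028 -1;-0.129 -0.012 0.097 0.008 -0.285 -0.028 -1;-0.129 -0.012 0.097 0.008 -0.285 -0.028 -1;-0.129 -0.012 0.097 0.008 -0.285 -0.028 -1;-0.129 -0.012 0.097 0.008 -0.285 -0.028 -1;-0.129 -0.012 0.097 0.008 -0.285 -0.028 -1;-0.129 -0.012 0.097 0.008 -0.285 -0.028 -1;-0.129 -0.012 0.097 0.008 -0.285 -0.028 -1"

```text
time_s: 6.05
eef_pos: [408.5, 256.1, 107.5]
ee_rot: [-0.024, 0.975, 0.137, 0.172]
force: [-0.3, 0.4, 0.1]
grip_width: 0.001
grip_force: 0.0
```

```bash
python3 - <<'E'
from h import *
print(np.round(sense()["joints"],2)); print(Rt(np.radians(16),np.radians(20))[:,2], Ro.from_quat(np.roll(sense()["ee_rot"],-1)).as_matrix()[:,2])
rows([(wp(-118,50),YT,20),(wp(-84,50),YT,20)]+[edge(t) for t in range(5,72,6)],tip=True)
E
```

```text
[ 0.32  0.27  2.03 -0.03  0.49  1.64]
[ 0.32877086  0.09427353 -0.93969262] [ 0.32882204  0.09406234 -0.93969588]
[-0.032  0.001  0.094] [ 0.  0. -0.] [409. 256.  68.]
[0.048 0.005 0.123] [ 0.  0. -0.] [442. 264.  68.]
[0.047 0.005 0.124] [ 0.  0. -0.] [442. 264.  67.]
[0.056 0.005 0.106] [ 0.  0. -0.] [443. 264.  75.]
[0.068 0.005 0.088] [ 0.  0. -0.] [445. 264.  84.]
[0.081 0.006 0.072] [ 0.  0. -0.] [448. 265.  92.]
[0.095 0.006 0.057] [ 0.  0. -0.] [451. 266.  99.]
[0.112 0.007 0.043] [ 0.  0. -0.] [455. 267. 106.]
[0.129 0.007 0.032] [ 0.  0. -0.] [460. 268. 113.]
[0.148 0.008 0.022] [ 0.  0. -0.] [466. 269. 119.]
[0.167 0.009 0.015] [ 0.  0. -0.] [472. 271. 125.]
[0.187 0.01  0.009] [ 0.  0. -0.] [478. 272. 130.]
[0.208 0.011 0.006] [ 0.  0. -0.] [486. 274. 134.]
[0.229 0.012 0.004] [ 0.  0. -0.] [493. 275. 137.]
```

Wrist well-conditioned. Go under the edge and lift to about 40° first.

Call:
jog_arm:
  series: "-0.032 0.001 0.094 0 0 0 -1;-0.032 0.001 0.094 0 0 0 -1;0.01 0.003 0.108 0 0 0 -1;0.047 0.005 0.124 0 0 0 -1;0.047 0.005 0.124 0 0 0 -1;0.056 0.005 0.106 0 0 0 -1;0.068 0.005 0.088 0 0 0 -1;0.081 0.006 0.072 0 0 0 -1;0.095 0.006 0.057 0 0 0 -1;0.112 0.007 0.043 0 0 0 -1;0.129 0.007 0.032 0 0 0 -1;0.129 0.007 0.032 0 0 0 -1"

```text
time_s: 7.55
eef_pos: [461.1, 268.3, 113.6]
ee_rot: [-0.024, 0.975, 0.137, 0.172]
force: [-0.6, 1.1, 0.2]
grip_width: -0.001
grip_force: 0.0
```

```bash
python3 - <<'E'
from h import *
a=capture("wrist");b=capture("scene")
A=cv2.resize(a["img"][100:300,200:480],(800,572))
B=cv2.resize(b["img"][180:290,140:300],(480,330),interpolation=2)
cv2.imwrite("pics/l1.png",np.hstack([cv2.resize(A,(460,330)),B[:,:340]])[:,:,::-1])
rows([edge(t) for t in range(41,72,6)]+[push(t,20,62)[:1]+(YT,20) for t in range(71,160,8)],tip=True)
E
```

```text
[-0.001  0.    -0.001] [-0.     0.001 -0.   ] [460. 268. 113.]
[ 0.018  0.001 -0.011] [-0.     0.001 -0.   ] [466. 269. 119.]
[ 0.037  0.002 -0.018] [-0.     0.001 -0.   ] [472. 271. 125.]
[ 0.057  0.003 -0.024] [-0.     0.001 -0.   ] [478. 272. 130.]
[ 0.078  0.004 -0.027] [-0.     0.001 -0.   ] [486. 274. 134.]
[ 0.099  0.005 -0.029] [-0.     0.001 -0.   ] [493. 275. 137.]
[ 0.098  0.005 -0.029] [-0.     0.001 -0.   ] [493. 275. 137.]
[ 0.12   0.006 -0.027] [-0.     0.001 -0.   ] [501. 277. 140.]
[ 0.141  0.007 -0.023] [-0.     0.001 -0.   ] [509. 279. 141.]
[ 0.161  0.008 -0.016] [-0.     0.001 -0.   ] [518. 281. 141.]
[ 0.181  0.009 -0.006] [-0.     0.001 -0.   ] [526. 283. 140.]
[0.198 0.01  0.006] [-0.     0.001 -0.   ] [534. 285. 138.]
[0.214 0.011 0.021] [-0.     0.001 -0.   ] [542. 287. 134.]
[0.228 0.012 0.038] [-0.     0.001 -0.   ] [549. 288. 130.]
[0.239 0.013 0.056] [-0.     0.001 -0.   ] [556. 290. 124.]
[0.247 0.014 0.076] [-0.     0.001 -0.   ] [561. 291. 118.]
[0.253 0.015 0.097] [-0.     0.001 -0.   ] [566. 292. 111.]
[0.255 0.015 0.119] [-0.     0.001 -0.   ] [570. 293. 103.]
```

View pics/l1.png

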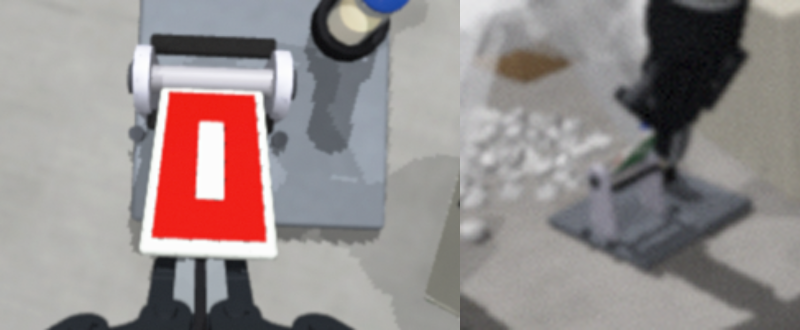

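The paddle is lifted to about 40° by the fingertip under its free edge (px (205,255)). The vial at (355,20) is untouched. I continue over the top.

Call:
jog_arm:
  series: "0.018 0.001 -0.011 0 0 0 -1;0.037 0.002 -0.018 0 0 0 -1;0.057 0.003 -0.024 0 0 0 -1;0.078 0.004 -0.027 0 0 0 -1;0.099 0.005 -0.029 0 0 0 -1;0.12 0.006 -0.027 0 0 0 -1;0.141 0.007 -0.023 0 0 0 -1;0.161 0.008 -0.016 0 0 0 -1;0.181 0.009 -0.006 0 0 0 -1;0.198 0.01 0.006 0 0 0 -1;0.214 0.011 0.021 0 0 0 -1;0.228 0.012 0.038 0 0 0 -1;0.239 0.013 0.056 0 0 0 -1;0.239 0.013 0.056 0 0 0 -1"

```text
time_s: 9.4
eef_pos: [555.8, 289.9, 123.9]
ee_rot: [-0.024, 0.975, 0.137, 0.171]
force: [-0.0, -0.4, 0.1]
grip_width: -0.004
grip_force: 0.0
```

```bash
python3 - <<'E'
from h import *
a=capture("wrist");b=capture("scene")
B=cv2.resize(b["img"][180:290,140:300],(480,330),interpolation=2)
cv2.imwrite("pics/l2.png",np.hstack([cv2.resize(a["img"][100:300,200:480],(460,330)),B[:,:340]])[:,:,::-1])
f=lambda t,r,p=0:push(t,20,r,press=p)[:1]+(YT,20)
rows([f(t,62) for t in (135,143,151,159)]+[f(t,42) for t in (160,165,170,175,180)]+[f(180,42,-2),f(180,42,2),f(180,42,4),f(180,42,-30)],tip=True)
E
```

```text
[-0.  0.  0.] [-0.     0.001 -0.   ] [556. 290. 124.]
[0.008 0.001 0.02 ] [-0.     0.001 -0.   ] [561. 291. 118.]
[0.014 0.002 0.041] [-0.     0.001 -0.   ] [566. 292. 111.]
[0.016 0.002 0.063] [-0.     0.001 -0.   ] [570. 293. 103.]
[0.021 0.002 0.065] [-0.     0.001 -0.   ] [572. 294. 103.]
[0.022 0.003 0.075] [-0.     0.001 -0.   ] [573. 294.  99.]
[0.021 0.003 0.084] [-0.     0.001 -0.   ] [574. 294.  96.]
[0.019 0.003 0.093] [-0.     0.001 -0.   ] [575. 294.  92.]
[0.017 0.003 0.102] [-0.     0.001 -0.   ] [575. 294.  89.]
[0.019 0.003 0.097] [-0.     0.001 -0.   ] [575. 294.  91.]
[0.015 0.003 0.106] [-0.     0.001 -0.   ] [575. 294.  87.]
[0.013 0.003 0.111] [-0.     0.001 -0.   ] [575. 294.  85.]
[0.042 0.003 0.031] [-0.     0.001 -0.   ] [575. 294. 119.]
```

View pics/l2.png

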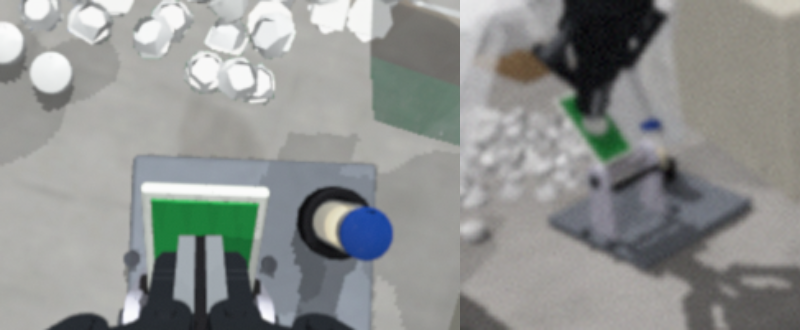

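The paddle is past vertical and shows green. The vial stands clear to the right (px (350,225)). I press it down to near level.

Call:
jog_arm:
  series: "0.008 0.001 0.02 0 0 0 -1;0.014 0.002 0.041 0 0 0 -1;0.018 0.002 0.063 0 0 0 -1;0.021 0.002 0.075 0 0 0 -1;0.02 0.003 0.084 0 0 0 -1;0.019 0.003 0.093 0 0 0 -1;0.018 0.003 0.098 0 0 0 -1;0.017 0.003 0.102 0 0 0 -1;0.017 0.003 0.102 0 0 0 -1"

```text
time_s: 10.62
eef_pos: [575.5, 294.5, 88.6]
ee_rot: [-0.024, 0.975, 0.137, 0.172]
force: [0.6, -0.1, 0.1]
grip_width: 0.004
grip_force: 0.0
```

Call:
jog_arm:
  series: "-0.001 0 0.002 0 0 0 -1;-0.002 0 0.005 0 0 0 -1;-0.002 0 0.005 0 0 0 -1"

```text
time_s: 11.0
eef_pos: [575.7, 294.5, 87.3]
ee_rot: [-0.024, 0.975, 0.137, 0.172]
force: [-2.7, -1.1, 5.9]
grip_width: 0.003
grip_force: 2.9
```

The 6 N reaction shows the paddle is on its stop. I retract straight up.

Call:
jog_arm:
  series: "0.017 0 -0.047 0 0 0 -1;0.06 0 -0.15 0 0 0 -1;0.1 0 -0.28 0 0 0 -1;0.128 0 -0.352 0 0 0 -1;0.128 0 -0.352 0 0 0 -1;0 0 -0.4 0 0 0 -1;0 0 -0.4 0 0 0 -1;0 0 -0.4 0 0 0 -1;0 0 -0.4 0 0 0 -1"

```text
time_s: 12.12
eef_pos: [523.7, 279.4, 236.6]
ee_rot: [-0.024, 0.975, 0.137, 0.172]
force: [-0.6, 0.5, -0.0]
grip_width: -0.0
grip_force: 0.0
```

```bash
python3 - <<'E'
from h import *
a=capture("wrist");b=capture("scene");print(sense()["force"])
B=cv2.resize(b["img"][180:290,140:300],(480,330),interpolation=2)
cv2.imwrite("pics/l3.png",np.hstack([cv2.resize(a["img"][60:260,200:480],(460,330)),B[:,:340]])[:,:,::-1])
for z in a,b:
  for m in mark_of("paddle_left_edge",z)[:1]: print(m)
  print(proj(z,[wp(80,65,0),wp(79,75,0)]))
E
```

```text
[-0.30927586 -0.99408507  0.25059648]
{'point': [154.1, 325.4], 'confidence': 0.71}
[[323.87402158 155.58516784]
 [323.89873496 154.94081367]]
{'point': [228.1, 175.6], 'confidence': 0.72}
[[174.44176584 226.68237227]
 [174.13312961 223.48606033]]
```

View pics/l3.png

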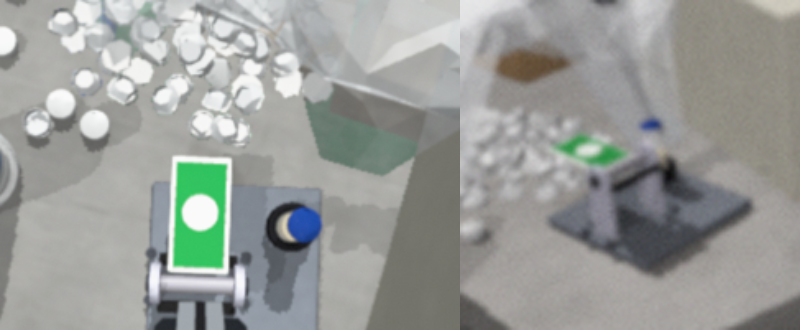

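The left paddle lies level on the far side, showing green with its white dot. Its edge is at the predicted position, the vial is upright, and the arm is clear.

```bash
python3 -c "
from rig import *
print(finish_job())"
```

```text
the job is handed in; nothing more can be done
None
```

The blue-capped vial is in the left stand: I pushed its paddle over until it lay flat on the far side showing green and handed the job in at about 12 s; its vial still stands, the arm is clear, and I never went near the right stand.

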